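Unlock the blade case and open its cover

TASK

Fetch the yellow key from its sloping rest, push it fully home in the lock of the steel blade case and let go, so that it stands there by itself with the lock not yet turned. Then take it again from above, turn it clockwise to its stop to draw the hidden bolt, and slide the case's cover fully open by its black knob. Leave the key standing fully home in the turned lock, let go of everything, and leave the small white bowl, the sauce bottle and the tray of tartlets where they are.

Things in the scene. Friction and masses are not known exactly. Their poses are not given: they have to be found in the camera images.
- key_grip (a point): Centre of the key's yellow handle, a block 14 (x, thick) x 30 (y, wide) x 50 mm (z). A steel blade, 14 wide (y), 4 thick, 30 long, leaves its lower end along -z (last 7 mm only 10 x 2.5). 60 g. At first it lies on its rest, z rising 30 degrees from level and pointing roughly away from the robot, blade low and towards the robot, x down and away. Its y sides are free to grip; lift it straight up
- key_rest: Red sloping key rest, bar 16 mm wide under the handle, on a white foot 120 x 70 x 6 mm, fixed; about 60 mm high. Origin on the bench, 42 mm beneath the point where the key's blade meets its handle. It stands right or left of the case, its x axis (along the key) pointing roughly away from the robot
- keyway (a point): Centre of the slot's mouth, on top of the blue strip at the right (-y) end of the case, 85 mm above the bench; z up, y along the slot, x across; turns with the lock. Slot 15.6 x 5.6 mm, straight down, its mouth bevelled 3 mm wider all round over the top 5 mm. Fully home, the key stands upright, handle resting on the mouth, its centre 25 mm above this point, key y along the slot, either way round
- lock (a joint): Angle of the lock in rad: 0 locked; turns clockwise seen from above to its stop at 1.35. Stiff (0.06 N m), stays where it is left; the key has about 0.1 rad of play in it. The bolt is clear of the cover from about 0.9 rad
- cover (a joint): Sliding steel cover, 160 x 130 x 6 mm, its top 84 mm above the bench: 0 shut, 0.11 m fully open. Slides level along the case's +y, away from the lock; 1.5 N of friction, stays where it is left. The bolt holds it shut until the lock is turned
- cover_knob (a point): Grip point of the cover's black knob, 24 mm above the cover: an upright fin 44 mm long (x), 12 to 14 mm thick (y), its top 13 mm above this point; axes those of the case: y is the way the cover opens. 97 mm from the keyway when shut
- case: Steel blade case, fixed to the bench, 170 mm (x) by 329 mm (y), 76 mm high at its left deck, 85 mm at the blue lock strip; origin on the bench, keyway at x 0, y -125 mm, z 85 mm
- ramekin: Small white bowl, 84 mm across, 45 mm high, loose; origin at the centre of its underside. It stands on the other side of the case from the key rest. Leave it
- sauce_bottle: Red sauce bottle, 56 mm across, 160 mm high, loose; origin at the centre of its underside. Leave it
- kraft_tray: Brown card tray of tartlets, 110 x 260 x 35 mm, loose, beyond the case; origin at the centre of its underside. Leave it

How it is judged:
On the way, in this order (a step that is already met when the one before it is completed fails the run):
1. the key stands fully home in the unturned lock, let go (z of key_grip in the frame of keyway below 0.029 m and horizontal distance between key_grip and keyway below 0.007 m and angle between key_grip's own z axis and vertical below 0.2 rad and value of joint lock below 0.35 rad and contact force between the fingers and key below 0.05 N), for 0.2 s.
2. the key, still fully home, has turned the lock to its stop while the cover is shut (z of key_grip in the frame of keyway below 0.031 m and horizontal distance between key_grip and keyway below 0.007 m and value of joint lock above 1.15 rad and value of joint cover below 0.01 m), for 0.05 s.
At the end, for the whole second after the job is handed in: The cover is open by at least 95 of its 110 mm, the lock is turned beyond 1.15 rad (stop at 1.35), and the key stands in it, home to within 5 mm, upright within 0.2 rad and within 7 mm of the lock's axis (value of joint cover above 0.095 m and value of joint lock above 1.15 rad and z of key_grip in the frame of keyway below 0.03 m and horizontal distance between key_grip and keyway below 0.007 m and angle between key_grip's own z axis and vertical below 0.2 rad); the robot touches nothing.
It fails at once if the small white bowl is moved more than 20 mm (distance of ramekin from where it was at the start of the episode above 0.02 m).
It fails at once if the sauce bottle is moved more than 20 mm (distance of sauce_bottle from where it was at the start of the episode above 0.02 m).
It fails at once if the tray of tartlets is moved more than 20 mm (distance of kraft_tray from where it was at the start of the episode above 0.02 m).
It also fails if it takes over 72 s, if anything falls off the work surface, if the arm or the gripper's body presses on something with over 40 N, if the wrist force passes 120 N, or if a joint passes its speed limit or range.

ROBOT

A 7-joint arm with a two-finger parallel gripper is mounted at the origin on the work surface. World frame = base frame: x ahead of the robot, y to its left, z up, the work surface at z = 0. Lengths are in m, angles in rad, forces in N, time in s.
With the tool pointing down it reaches from about 0.425 to 0.875 m from the base axis. Payload 4.7 kg.
Tool frame: the origin (TCP) lies midway between the tips of the shut fingers; the grasp point (between the pads) lies 19 mm behind it; y points along the fingers, z is the direction in which the jaws open and shut, and the axes are right-handed (so a half turn about y gives the same grasp; the last joint's range is limited). The gripper opens to 87 mm and grips with 3 to 60 N. Pads are 19 mm wide; open, the fingers measure 117 mm over their backs; the gripper's body (75 mm by 190 mm) begins 51 mm behind the grasp point.
Start: joints at [1.16, 0.321, -0.07, 1.45, 0.023, 1.371, -0.057], TCP at [0.268, -0.592, 0.223] pointing down, gripper open.
Joint ranges: [-2.86, 2.86], [-0.3, 2.09], [-1.38, 1.24], [0.06, 2.45], [-1.56, 4.7], [0.09, 2.05], [-2.69, 2.69]. Speed limits (rad/s): [2.57, 2.57, 3.14, 3.14, 3.14, 3.14, 3.14].

INTERFACE

Orientations are given as a rotation vector (axis times angle).
In Python, from station import arm, eyes gives the robot as it stands. The module is installed in compiled form; this text tells all that it offers.
- The arm moves only by the tool play_rows, never from a script. Its argument "series" is a list that holds one entry, the list of rows, each a list of 7 numbers: the shift along the tool's x, y, z in cm, then the turn, a rotation vector about the tool's x, y, z in degrees, then the gripper's target within -1 to 1 (shut at 1, half-way at 0, fully open at -1). In form: [[[x, y, z, ax, ay, az, jaw], ...]]. A call has 1 to 12 rows; each row is the pose to reach, as a shift and turn from the pose measured when the call began, along the tool's axes at that moment; what a row does not reach only later rows make up. A row lasts 1/12 s, in which the tool goes at most 41.7 mm and 7.16 degrees, less where a joint would pass 70% of its speed; a pose out of reach is approached as far as the arm can. A call with a gripper value outside its range is refused whole. The fingers move at their own pace and stop on an object; the grip force is fixed at half the most. Time passes only in rows, so rows that repeat a pose let the fingers close. It gives the time, the measured TCP pose, the force and the opening at its end, in the units of the state.
- arm.state(): the state, without advancing time (a new reading comes with each control period).
- eyes.read_camera(name): name is "scene" or "side" or "wrist"; returns a dict with "color" (384x512x3 uint8, red, green, blue), "z_map" (384x512 float32, m along the optical axis (not along the pixel's ray), 0 where there is no reading), "fovy" (degrees; the focal length in pixels is half the picture's height over the tangent of half this angle, whatever the lens; pixels are square), "cx", "cy" (the principal point, pixels), "eye" and "orientation" of the camera in the world; the wrist camera has in their place "hand_eye" (4x4, takes a point from camera to tool coordinates, whose origin is the TCP and whose axes are the tool frame's). Camera axes: x right, y down, z forward; pixel columns grow to the right and rows downward; lengths in m; the calibration is good to about 2 mm. A picture is of the moment at which its call begins: read the wrist's pose just before it.
- arm.finish_job(): hands the job in, once; it reports no verdict.
The state is a dict: "time_s": time; "joint_positions": joint angles; "qvel": joint speeds; "joint_torque": joint torques, N m; "position": TCP position; "eef_rot": TCP orientation; "force": force on the tool from outside, world axes, zero at the start; "ft_torque": the same for the moment, N m; "opening": finger opening in m.
Only numpy, scipy, OpenCV 4.12 (cv2) and the standard library are available. Lean on these libraries where they do the work, as an engineer would, in place of code of your own. Each camera call takes 0.05 s, during which the arm holds its last target. There are 200 camera calls.

## Working session

There is one attempt and no reset: what is moved stays moved. The work goes in short steps, Python scripts to look and compute and a tool call to move; the robot and the scene stay as the last step left them, time stands still between calls to the robot, and variables do not carry over. Pictures are saved under pics/ and viewed, about 8 in all and at most 12, crops included, and the job is handed in when it is done.

Besides the shell and the picture viewer there is one more tool, called as name(argument=value, ...), one argument or row to a line, values as JSON. play_rows: Moves the arm, as the interface text tells. Its arguments: {"type":"object","properties":{"series":{"type":"array"}},"required":["series"]}

```bash
mkdir -p pics; cat > h.py <<'E'
import numpy as np, cv2
from station import arm, eyes
from scipy.spatial.transform import Rotation as R
def cam(name):
    s=arm.state(); c=eyes.read_camera(name)
    f=c["color"].shape[0]/2/np.tan(np.radians(c["fovy"])/2); c["f"]=f
    if name=="wrist":
        T=np.eye(4);T[:3,:3]=R.from_rotvec(s["eef_rot"]).as_matrix();T[:3,3]=s["position"]
        M=T@np.array(c["hand_eye"]); c["Rm"]=M[:3,:3]; c["o"]=M[:3,3]
    else:
        o=np.array(c["orientation"],float)
        c["Rm"]=o if o.shape==(3,3) else (R.from_rotvec(o).as_matrix() if o.size==3 else R.from_quat(o).as_matrix())
        c["o"]=np.array(c["eye"])
    return c
def pts(c):
    z=c["z_map"];v,u=np.indices(z.shape)
    P=np.stack([(u-c["cx"])/c["f"]*z,(v-c["cy"])/c["f"]*z,z],-1)
    return P@c["Rm"].T+c["o"]
def ray(c,u,v,h):
    d=c["Rm"]@np.array([(u-c["cx"])/c["f"],(v-c["cy"])/c["f"],1]); return c["o"]+d*(h-c["o"][2])/d[2]
def save(c,n): cv2.imwrite(f"pics/{n}.png",c["color"][...,::-1])
E
python3 - <<'E'
from h import *
print(arm.state())
ims=[]
for n in["scene","side","wrist"]:
    c=cam(n); np.savez(n+".npz",col=c["color"],P=pts(c),z=c["z_map"]); ims.append(c["color"])
    print(n,c["o"],c.get("orientation"),c["f"],c["Rm"].round(3).tolist()); 
im=np.vstack([np.hstack(ims[:2]),np.hstack([ims[2],ims[2]*0])])
cv2.imwrite("pics/a.png",cv2.resize(im[...,::-1],(800,600),interpolation=cv2.INTER_AREA))
E
```

```text
{'time_s': 0.0, 'joint_positions': array([ 1.16012064,  0.32180876, -0.07010537,  1.45169193,  0.02259219,
        1.37078108, -0.0569606 ]), 'qvel': array([ 0.00055995, -0.00019795, -0.00029082, -0.00120859,  0.00088979,
       -0.00196937, -0.00057352]), 'joint_torque': array([ 4.46365621e-04, -4.91286278e+01, -4.03846074e-01, -3.12530708e+01,
       -6.39531109e-02,  4.38610185e-02,  1.86804737e-04]), 'position': array([ 0.26761482, -0.59174189,  0.22146241]), 'eef_rot': array([-0.42897501,  1.98895857, -1.98521954]), 'force': array([-0.41358641, -0.58913783, -0.36556181]), 'ft_torque': array([-0.01837175, -0.0048239 ,  0.00587972]), 'opening': 0.087222041996649}
scene [ 1.17368628 -0.04321358  0.96802865] [-2.00844396 -1.78041333  0.52760442] 390.89666236008986 [[0.116, 0.841, -0.529], [0.993, -0.106, 0.049], [-0.015, -0.531, -0.847]]
side [-0.05206648  0.75808713  0.93357462] [-0.89854091  2.43426332 -1.1228916 ] 423.6388180238081 [[-0.754, -0.411, 0.512], [-0.657, 0.495, -0.569], [-0.02, -0.765, -0.643]]
wrist [ 0.34130412 -0.55947667  0.38346842] None 282.95612766319573 [[0.411, -0.871, -0.268], [-0.911, -0.394, -0.118], [-0.002, 0.293, -0.956]]
```

View pics/a.png

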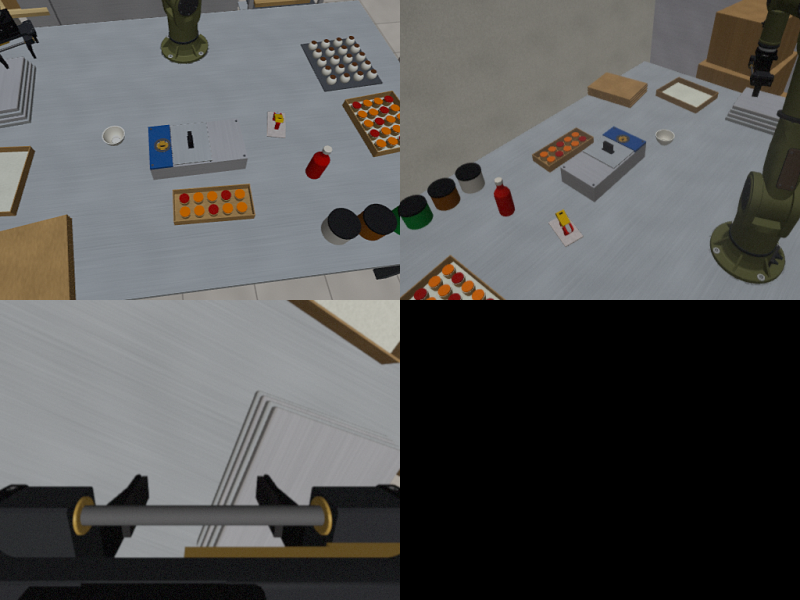

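The first view (half scale) shows the key and rest at scene (277,120), with the case's blue strip at (160,147) and the black knob at (190,140). The bowl is at (113,135), the bottle at (318,163) and the tray at (213,203). Next I'll measure positions by colour and depth.

```bash
python3 - <<'E'
from h import *
for n in["scene","side"]:
    d=np.load(n+".npz");col=d["col"];P=d["P"];hsv=cv2.cvtColor(col,cv2.COLOR_RGB2HSV)
    H,S,V=[hsv[...,i].astype(int) for i in range(3)]
    def rep(name,m):
        m=m&(d["z"]>0)
        k,l,st,ce=cv2.connectedComponentsWithStats(m.astype(np.uint8))
        for i in range(1,k):
            if st[i,4]<25: continue
            q=P[l==i]; 
            if q[:,2].mean()>.3 or not(.3<q[:,0].mean()<.9 and abs(q[:,1].mean())<.5): continue
            (cx,cy),wh,an=cv2.minAreaRect((q[:,:2]*1000).astype(np.float32))
            print(n,name,st[i].tolist(),"med",np.median(q,0).round(4),"zr",np.percentile(q[:,2],[5,95]).round(3),"rect",round(cx),round(cy),np.round(wh),round(an,1))
    rep("yellow",(H>22)&(H<33)&(S>180)&(V>120)); rep("red",((H<6)|(H>174))&(S>170)&(V>80))
    rep("blue",(H>100)&(H<125)&(S>150)); rep("black",(V<45)); rep("white",(S<25)&(V>200))
c=[]
a=np.load("scene.npz")["col"];b=np.load("side.npz")["col"]
A=cv2.resize(a[120:250,170:430],(780,390),interpolation=cv2.INTER_CUBIC);B=cv2.resize(b[150:330,180:360][50:180],(0,0),fx=1.6,fy=1.6)
B=cv2.resize(b[255:325,180:250],(210,210));C=cv2.resize(b[140:265,190:330],(235,210))
row=np.hstack([B,C,np.zeros((210,780-445,3),np.uint8)])
cv2.imwrite("pics/b.png",np.vstack([A,row])[...,::-1])
E
```

```text
scene yellow [352, 146, 11, 11, 89] med [0.5207 0.3092 0.0646] zr [0.052 0.073] rect 509 310 [27. 50.] 76.1
scene red [352, 157, 7, 9, 39] med [0.5228 0.3065 0.0296] zr [0.013 0.051] rect 523 306 [14.  9.] 62.8
scene red [394, 194, 28, 35, 567] med [0.7375 0.38   0.0968] zr [0.017 0.126] rect 726 383 [53. 39.] 32.3
scene red [283, 243, 13, 13, 124] med [0.7792 0.0686 0.0312] zr [0.028 0.034] rect 776 67 [40. 32.] 45.5
scene red [230, 247, 12, 13, 118] med [ 0.7741 -0.0686  0.0312] zr [0.029 0.034] rect 770 -71 [41. 31.] 32.9
scene red [267, 261, 13, 14, 129] med [0.8237 0.0216 0.0314] zr [0.029 0.034] rect 823 22 [30. 31.] 59.6
scene blue [190, 160, 31, 57, 1193] med [ 0.6175 -0.1371  0.0853] zr [0.082 0.088] rect 595 -133 [173.  75.] 0.3
scene black [240, 168, 8, 22, 120] med [ 0.6051 -0.0288  0.118 ] zr [0.087 0.124] rect 594 -30 [48. 16.] 4.1
side yellow [200, 269, 17, 20, 181] med [0.503  0.3163 0.0614] zr [0.051 0.073] rect 505 316 [28. 42.] 76.0
side red [229, 175, 9, 6, 31] med [ 0.7739 -0.0643  0.034 ] zr [0.032 0.036] rect 773 -66 [25. 31.] 67.4
side red [200, 181, 10, 7, 37] med [0.8212 0.0253 0.0337] zr [0.03  0.036] rect 824 25 [27. 30.] 67.4
side red [199, 193, 10, 7, 45] med [0.7774 0.0734 0.0339] zr [0.031 0.038] rect 776 74 [32. 26.] 88.3
side red [120, 237, 20, 40, 381] med [0.7047 0.4084 0.1041] zr [0.026 0.128] rect 709 401 [50. 33.] 60.6
side red [209, 289, 7, 12, 38] med [0.4776 0.3342 0.0366] zr [0.009 0.045] rect 478 334 [15. 17.] 35.1
side blue [262, 164, 47, 28, 382] med [ 0.5701 -0.1277  0.0871] zr [0.084 0.09 ] rect 594 -129 [167.  72.] 0.5
side black [259, 182, 15, 15, 137] med [ 0.5878 -0.02    0.1058] zr [0.088 0.123] rect 590 -21 [47. 14.] 2.3
```

View pics/b.png

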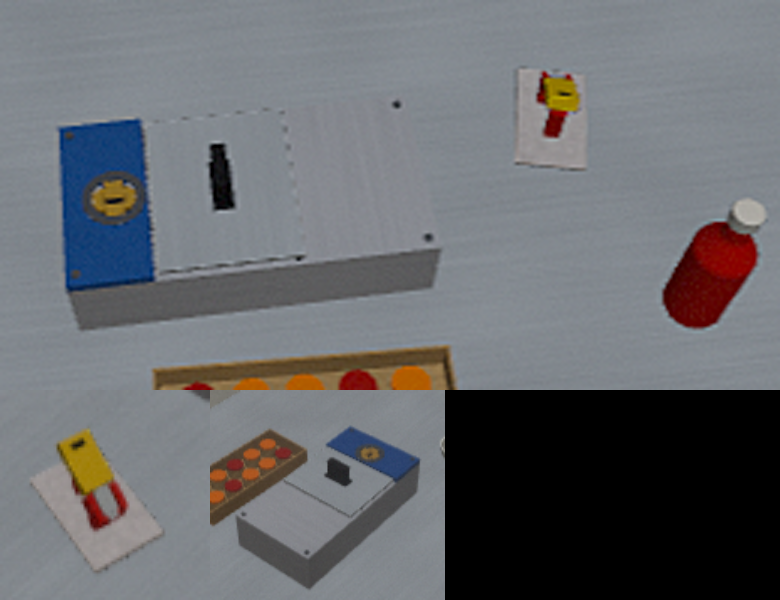

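The crops show the slot running along the case's y, the key pointing away from the robot, and the blade seated in the rest's fork. I'll move the wrist over the key for a close look.

```bash
cat >> h.py <<'E'
def tool(yaw,tilt=0):
    """approach = down tilted by `tilt` deg towards heading yaw (deg); jaws along heading+90 (horizontal)"""
    y,t=np.radians([yaw,tilt]); h=np.array([np.cos(y),np.sin(y),0])
    a=np.sin(t)*h-np.cos(t)*np.array([0,0,1]); j=np.array([-np.sin(y),np.cos(y),0])
    return np.stack([np.cross(a,j),a,j],1)
def to(pos,Rt,grasp=False):
    s=arm.state(); R0=R.from_rotvec(s["eef_rot"]).as_matrix()
    pos=np.array(pos)+(Rt[:,1]*.019 if grasp else 0)
    d=R0.T@(pos-s["position"])*100; best=None
    for f in (0,180):
        r=np.degrees(R.from_matrix(R0.T@Rt@R.from_rotvec([0,np.radians(f),0]).as_matrix()).as_rotvec())
        print("flip",f,"shift",d.round(2),"turn",r.round(1))
E
python3 - <<'E'
from h import *
s=arm.state();print(R.from_rotvec(s["eef_rot"]).as_matrix().round(3).tolist())
print(eyes.read_camera("wrist")["hand_eye"])
to([.52,-.2,.30],tool(-20)); to([.50,.27,.26],tool(0))
E
```

```text
[[-0.911, -0.001, 0.412], [-0.412, 0.001, -0.911], [0.0, -1.0, -0.001]]
[[ 9.25370936e-04  9.56160748e-01  2.92840856e-01 -8.04415627e-02]
 [ 7.52786898e-04 -2.92841564e-01  9.56160683e-01 -1.61910258e-01]
 [ 9.99999289e-01 -6.64356546e-04 -9.90772357e-04  6.23547018e-04]
 [ 0.00000000e+00  0.00000000e+00  0.00000000e+00  1.00000000e+00]]
flip 0 shift [-39.14  -7.79 -25.32] turn [ 0.000e+00 -1.357e+02 -1.000e-01]
flip 180 shift [-39.14  -7.79 -25.32] turn [ 0.1 44.3  0. ]
flip 0 shift [-56.69  -3.74 -68.96] turn [ 0.000e+00 -1.557e+02 -1.000e-01]
flip 180 shift [-56.69  -3.74 -68.96] turn [ 0.1 24.3  0. ]
```

play_rows(
  series=[
    [[-20, -8, -13, 0, -60, 0, -1], [-20, -8, -13, 0, -60, 0, -1], [-20, -8, -13, 0, -60, 0, -1], [-20, -8, -13, 0, -60, 0, -1], [-20, -8, -13, 0, -60, 0, -1], [-20, -8, -13, 0, -60, 0, -1], [-39, -8, -25, 0, -90, 0, -1], [-39, -8, -25, 0, -90, 0, -1], [-39, -8, -25, 0, -90, 0, -1], [-39, -8, -25, 0, -90, 0, -1], [-39, -8, -25, 0, -90, 0, -1], [-39, -8, -25, 0, -90, 0, -1]],
  ],
)

```text
time_s: 1.2
position: [0.5229, -0.1964, 0.3024]
eef_rot: [-1.357, 0.934, -0.932]
force: [0.5, 0.9, 0.4]
opening: 0.0869
```

```bash
python3 - <<'E'
from h import *
s=arm.state();print(s["time_s"],s["position"],s["joint_positions"].round(2))
to([.56,-.09,.30],tool(0)); to([.56,.29,.25],tool(0))
E
```

```text
1.2 [ 0.52288094 -0.19642398  0.30243893] [ 0.78  0.13 -0.51  1.54  0.06  1.49  0.63]
flip 0 shift [-8.59  0.29  7.29] turn [ -0.2 -68.9  -0.1]
flip 180 shift [-8.59  0.29  7.29] turn [ 1.000e-01  1.111e+02 -3.000e-01]
flip 0 shift [-44.03   5.43  20.96] turn [ -0.2 -68.9  -0.1]
flip 180 shift [-44.03   5.43  20.96] turn [ 1.000e-01  1.111e+02 -3.000e-01]
```

play_rows(
  series=[
    [[-8.6, 0.3, 7.3, 0, -69, 0, -1], [-8.6, 0.3, 7.3, 0, -69, 0, -1], [-8.6, 0.3, 7.3, 0, -69, 0, -1], [-8.6, 0.3, 7.3, 0, -69, 0, -1], [-8.6, 0.3, 7.3, 0, -69, 0, -1], [-8.6, 0.3, 7.3, 0, -69, 0, -1], [-8.6, 0.3, 7.3, 0, -69, 0, -1], [-8.6, 0.3, 7.3, 0, -69, 0, -1], [-8.6, 0.3, 7.3, 0, -69, 0, -1], [-8.6, 0.3, 7.3, 0, -69, 0, -1], [-8.6, 0.3, 7.3, 0, -69, 0, -1], [-8.6, 0.3, 7.3, 0, -69, 0, -1]],
  ],
)

```text
time_s: 2.2
position: [0.5599, -0.09, 0.2997]
eef_rot: [-1.567, -0.0, -0.002]
force: [0.4, -1.0, 0.6]
opening: 0.0867
```

```bash
python3 - <<'E'
from h import *
c=cam("wrist");save(c,"c");s=arm.state();print(s["position"],s["joint_positions"].round(2))
import pickle;pickle.dump({k:c[k] for k in("color","z_map","cx","cy","f","Rm","o")},open("lock.pkl","wb"))
to([.56,.29,.25],tool(0))
E
```

```text
[ 0.55990762 -0.08992409  0.29976357] [ 0.72  0.17 -0.69  1.52  0.1   1.49  1.6 ]
flip 0 shift [-0.04  5.12 37.97] turn [-0.2 -0.1  0.1]
flip 180 shift [-0.04  5.12 37.97] turn [-1.000e-01  1.799e+02 -3.000e-01]
```

View pics/c.png

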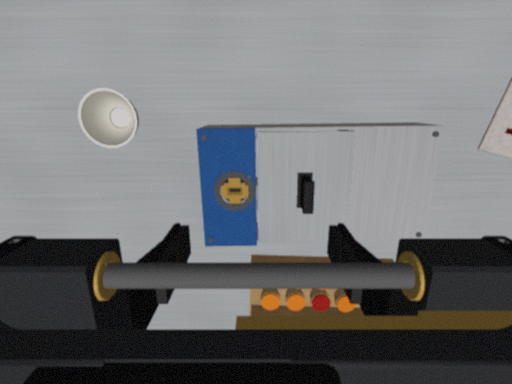

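The wrist view puts the slot at (234,189) in the blue strip, the knob at about (307,194) and the bowl at (108,118). I'll measure these and move on over the key.

play_rows(
  series=[
    [[0, 5, 38, 0, 0, 0, -1], [0, 5, 38, 0, 0, 0, -1], [0, 5, 38, 0, 0, 0, -1], [0, 5, 38, 0, 0, 0, -1], [0, 5, 38, 0, 0, 0, -1], [0, 5, 38, 0, 0, 0, -1], [0, 5, 38, 0, 0, 0, -1], [0, 5, 38, 0, 0, 0, -1], [0, 5, 38, 0, 0, 0, -1], [0, 5, 38, 0, 0, 0, -1], [0, 5, 38, 0, 0, 0, -1], [0, 5, 38, 0, 0, 0, -1]],
  ],
)

```text
time_s: 3.25
position: [0.5602, 0.2903, 0.2509]
eef_rot: [-1.568, 0.0, -0.001]
force: [-0.2, -0.8, -0.0]
opening: 0.0866
```

```bash
python3 - <<'E'
from h import *
import pickle
c=pickle.load(open("lock.pkl","rb"));col=c["color"]
hsv=cv2.cvtColor(col,cv2.COLOR_RGB2HSV).astype(int);H,S,V=[hsv[...,i] for i in range(3)]
b=((H>100)&(H<125)&(S>150)).astype(np.uint8)
vs,us=np.nonzero(b);q=np.array([ray(c,u,v,.085)[:2] for u,v in zip(us,vs)])
print("blue rect",cv2.minAreaRect((q*1000).astype(np.float32)))
sub=V[178:202,222:248]
ds,du=np.nonzero(sub<60);print(len(ds),"slot px",du.mean()+222,ds.mean()+178,"->",ray(c,du.mean()+222,ds.mean()+178,.085))
y=(H>15)&(H<33)&(S>120);y[:178]=0;y[202:]=0;y[:,:218]=0;y[:,250:]=0
v,u=np.nonzero(y);print("yellow bbox",u.min(),u.max(),v.min(),v.max(),ray(c,(u.min()+u.max())/2,(v.min()+v.max())/2,.085))
for u,v in((206,138),(211,240),(435,134),(418,234)):print(ray(c,u,v,.08))
P=pts(c);print("blue depth z",np.median(P[b>0],0))
c=cam("wrist");save(c,"d");print(arm.state()["position"],arm.state()["joint_positions"].round(2))
P=pts(c);hsv=cv2.cvtColor(c["color"],cv2.COLOR_RGB2HSV).astype(int);H,S,V=[hsv[...,i] for i in range(3)]
y=(H>20)&(H<34)&(S>170)&(c["z_map"]>.2)&(P[...,2]<.12);y[235:]=0
q=P[y];print(y.sum(),q.mean(0),cv2.minAreaRect((q[:,:2]*1000).astype(np.float32)));vv,uu=np.nonzero(y);print(uu.min(),uu.max(),vv.min(),vv.max())
cen=q.mean(0);_,sv,vt=np.linalg.svd(q-cen,full_matrices=False);print(sv/np.sqrt(len(q)),vt)
E
```

```text
blue rect ((727.9158935546875, -95.69125366210938), (844.473876953125, 437.4997253417969), 89.54451751708984)
24 slot px 234.25 187.33333333333334 -> [ 0.58822389 -0.12337883  0.085     ]
yellow bbox 221 248 178 201 [ 0.59135745 -0.12311758  0.085     ]
[ 0.52114051 -0.15953918  0.08      ]
[ 0.67115266 -0.16061723  0.08      ]
[0.51665938 0.1453666  0.08      ]
[0.66268761 0.14667511 0.08      ]
blue depth z [ 0.55670133 -0.13218825  0.08476989]
[0.56101165 0.28872177 0.25108195] [ 0.14  0.38 -0.87  1.44  0.29  1.45  0.85]
870 [0.50670748 0.31221014 0.06138623] ((532.3416137695312, 155.926025390625), (52.06508255004883, 359.1715087890625), 9.150083541870117)
5 291 107 198
[0.0165182  0.01191869 0.00187102] [[ 0.66760921 -0.65448136  0.35489729]
 [-0.58461149 -0.75599946 -0.29443882]
 [-0.46100688  0.01090696  0.88732953]]
```

View pics/d.png

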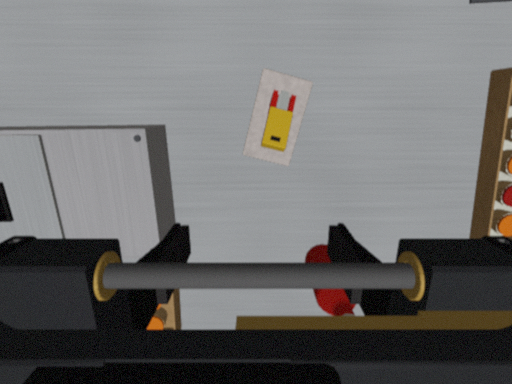

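The key's handle is at (278,128), with its foot turned about -14°. The blade points up in the picture, which is towards the robot. Refining on that blob only:

```bash
python3 - <<'E'
from h import *
c=cam("wrist");P=pts(c);hsv=cv2.cvtColor(c["color"],cv2.COLOR_RGB2HSV).astype(int);H,S,V=[hsv[...,i] for i in range(3)]
w=np.zeros(H.shape,bool);w[60:170,240:315]=1
y=(w&(H>20)&(H<34)&(S>150)).astype(np.uint8)
(cx,cy),wh,an=r=cv2.minAreaRect(np.argwhere(y)[:,::-1].astype(np.float32));print(r)
q=P[cv2.erode(y,np.ones((3,3)))>0];cen=q.mean(0);_,sv,vt=np.linalg.svd(q-cen);n=vt[2]*np.sign(vt[2][2]);print(len(q),cen,n,"yaw",np.degrees(np.arctan2(-n[1],-n[0])))
# edges: corners cast on top plane (normal known) through cen
b=cv2.boxPoints(r);n0=np.array([-.5*np.cos(np.radians(-14)),-.5*np.sin(np.radians(-14)),.866])
X=[]
for u,v in b:
    d=c["Rm"]@np.array([(u-c["cx"])/c["f"],(v-c["cy"])/c["f"],1]);X.append(c["o"]+d*((cen-c["o"])@n0)/(d@n0))
X=np.array(X);print(X.round(4),np.linalg.norm(np.diff(X,axis=0),axis=1));print("mid",X.mean(0))
for e in np.diff(X,axis=0):print(np.degrees(np.arctan2(e[1],e[0])))
f=(w&(P[...,2]<.015)&(S<40)&(V>185)).astype(np.uint8)
vs,us=np.nonzero(w&(S<45)&(V>180)&(cv2.blur(S.astype(np.float32),(3,3))<45))
red=w&((H<8)|(H>172))&(S>150);qr=P[red];print("red",qr.mean(0))
# foot by depth height above bench
for t in (190,200,210):
  m=(w&(V>t)&(S<45)).astype(np.uint8);k,l,st,_=cv2.connectedComponentsWithStats(m);i=1+st[1:,4].argmax()
  vs,us=np.nonzero(l==i);g=np.array([ray(c,u,v,.006)[:2] for u,v in zip(us,vs)]);print(t,cv2.minAreaRect((g*1000).astype(np.float32)))
E
```

```text
((278.1058654785156, 127.52352905273438), (23.428485870361328, 40.240596771240234), 12.52880859375)
724 [0.50586551 0.31250127 0.06317962] [0.1854691  0.97820384 0.09337272] yaw -100.73593902498317
[[0.5252 0.2932 0.0767]
 [0.4808 0.3043 0.0503]
 [0.487  0.3326 0.0498]
 [0.5314 0.3204 0.0764]] [0.05276101 0.02896052 0.05315572]
mid [0.50607899 0.3126504  0.06327838]
165.88818877820825
77.79358116986141
-15.384219195758204
red [0.47445243 0.32002123 0.04023711]Traceback (most recent call last):
  File "<stdin>", line 19, in <module>
ValueError: attempt to get argmax of an empty sequence
```

```bash
python3 - <<'E'
from h import *
T=tool(-13.5,-25);g=np.array([.513,.311,.058])
to(g-.10*T[:,1],T,True)
E
```

```text
flip 0 shift [-1.54 11.98  1.47] turn [ 2.7 13.1 25. ]
flip 180 shift [-1.54 11.98  1.47] turn [  36.3 -163.    -4. ]
```

play_rows(
  series=[
    [[-1.5, 8, 1.5, 2.7, 13.1, 25, -1], [-1.5, 8, 1.5, 2.7, 13.1, 25, -1], [-1.5, 8, 1.5, 2.7, 13.1, 25, -1], [-1.5, 8, 1.5, 2.7, 13.1, 25, -1], [-1.5, 8, 1.5, 2.7, 13.1, 25, -1], [-1.5, 12, 1.5, 2.7, 13.1, 25, -1], [-1.5, 12, 1.5, 2.7, 13.1, 25, -1], [-1.5, 12, 1.5, 2.7, 13.1, 25, -1], [-1.5, 12, 1.5, 2.7, 13.1, 25, -1]],
  ],
)

```text
time_s: 4.1
position: [0.5468, 0.3032, 0.1337]
eef_rot: [-1.485, 0.517, 0.156]
force: [0.3, 0.2, 0.8]
opening: 0.0867
```

```bash
python3 - <<'E'
from h import *
print(arm.state()["joint_positions"].round(2))
c=cam("wrist");P=pts(c);hsv=cv2.cvtColor(c["color"],cv2.COLOR_RGB2HSV).astype(int);H,S,V=[hsv[...,i] for i in range(3)]
save(c,"e")
y=((H>20)&(H<34)&(S>150)&(P[...,2]<.1)&(abs(P[...,1]-.31)<.05)&(abs(P[...,0]-.51)<.06)).astype(np.uint8)
r=cv2.minAreaRect(np.argwhere(y)[:,::-1].astype(np.float32));print(r)
q=P[cv2.erode(y,np.ones((3,3)))>0];cen=np.median(q,0);print(len(q),cen)
n0=np.array([-.5*np.cos(np.radians(-14)),-.5*np.sin(np.radians(-14)),.866]);X=[]
for u,v in cv2.boxPoints(r):
    d=c["Rm"]@np.array([(u-c["cx"])/c["f"],(v-c["cy"])/c["f"],1]);X.append(c["o"]+d*((cen-c["o"])@n0)/(d@n0))
X=np.array(X);print(np.linalg.norm(np.diff(X,axis=0),axis=1),"mid",X.mean(0))
for e in np.diff(X,axis=0):print(np.degrees(np.arctan2(e[1],e[0])))
T=tool(-13.5,-25);g=np.array([.513,.311,.058]);to(g,T,True)
E
```

```text
[ 0.08  0.73 -0.78  1.29  0.16  1.59  0.68]
((259.468505859375, 192.91270446777344), (32.497928619384766, 49.21213912963867), 1.9749338626861572)
1256 [0.50858691 0.31256654 0.06297994]
[0.05597243 0.03119604 0.05579524] mid [0.507849   0.31298168 0.06250857]
166.7867086780914
74.18915274578686
-17.867835787707612
flip 0 shift [ 0.02 10.28 -0.09] turn [-0.1  0.   0.2]
flip 180 shift [ 0.02 10.28 -0.09] turn [ 3.0e-01 -1.8e+02  1.0e-01]
```

View pics/e.png

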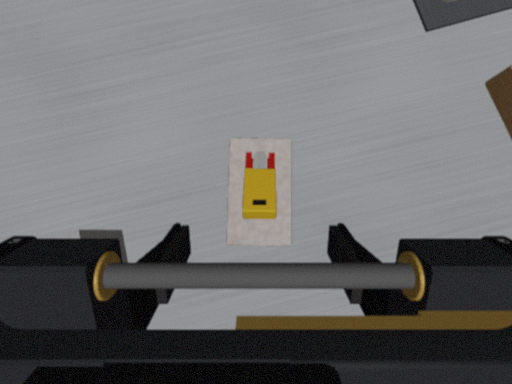

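play_rows(
  series=[
    [[0, 6, 0, 0, 0.7, 0, -1], [0, 6, 0, 0, 0.7, 0, -1], [0, 9, 0, 0, 0.7, 0, -1], [0, 10.3, 0, 0, 0.7, 0, -1], [0, 10.3, 0, 0, 0.7, 0, -1], [0, 10.3, 0, 0, 0.7, 0, -1], [0, 10.3, 0, 0, 0.7, 0, 1], [0, 10.3, 0, 0, 0.7, 0, 1], [0, 10.3, 0, 0, 0.7, 0, 1], [0, 10.3, 0, 0, 0.7, 0, 1], [0, 10.3, 0, 0, 0.7, 0, 1], [0, 10.3, 0, 0, 0.7, 0, 1]],
  ],
)

```text
time_s: 5.15
position: [0.5053, 0.3139, 0.0409]
eef_rot: [-1.486, 0.526, 0.146]
force: [-0.5, 0.8, -0.8]
opening: 0.0551
```

play_rows(
  series=[
    [[0, 0, 0, 0, 0, 0, 1], [0, 0, 0, 0, 0, 0, 1], [0, 0, 0, 0, 0, 0, 1], [0, 0, 0, 0, 0, 0, 1]],
  ],
)

```text
time_s: 5.48
position: [0.5053, 0.3139, 0.0408]
eef_rot: [-1.486, 0.526, 0.146]
force: [-1.0, 0.6, 0.1]
opening: 0.0296
```

```bash
python3 - <<'E'
from h import *
s=arm.state();R0=R.from_rotvec(s["eef_rot"]).as_matrix();print(s["position"],s["force"],s["opening"],R0.round(3).tolist())
print("g",s["position"]-.019*R0[:,1],"up 15cm in tool",R0.T@[0,0,15])
E
```

```text
[0.50528744 0.31388664 0.04083994] [-0.99014816  0.61385346  0.06811168] 0.02956285100701644 [[0.88, -0.408, 0.245], [-0.224, 0.099, 0.97], [-0.42, -0.908, -0.004]]
g [0.51303419 0.31200471 0.05808656] up 15cm in tool [ -6.29344349 -13.61575779  -0.06090006]
```

play_rows(
  series=[
    [[0, 0, 0, 0, 0, 0, 1], [-1.3, -2.7, 0, 0, 0, 0, 1], [-2.1, -4.5, 0, 0, 0, 0, 1], [-3.4, -7.3, 0, 0, 0, 0, 1], [-5, -10.9, 0, 0, 0, 0, 1], [-6.3, -13.6, 0, 0, 0, 0, 1], [-6.3, -13.6, 0, 0, 0, 0, 1], [-6.3, -13.6, 0, 0, 0, 0, 1], [-6.3, -13.6, 0, 0, 0, 0, 1]],
  ],
)

```text
time_s: 6.23
position: [0.5052, 0.3141, 0.1899]
eef_rot: [-1.487, 0.526, 0.146]
force: [-0.8, -0.4, -0.6]
opening: 0.0299
```

```bash
python3 - <<'E'
from h import *
s=arm.state();print(s["opening"],s["position"],s["force"])
# case yaw: blue strip edges + knob from lock picture; screws gave ~-1 deg
T=tool(-1,35);g=np.array([.591,-.124,.085+.030+.08])
print(T)
to(g+np.array([-.02,.2,.06]),T,True);to(g,T,True)
E
```

```text
0.029854286281978504 [0.50515123 0.31407628 0.18987107] [-0.78916174 -0.38708751 -0.61366215]
[[ 0.81902728  0.57348908  0.01745241]
 [-0.01429617 -0.01001029  0.9998477 ]
 [ 0.57357644 -0.81915204  0.        ]]
flip 0 shift [ 10.01  -9.97 -21.25] turn [  1.5 -13.7 -59.6]
flip 180 shift [ 10.01  -9.97 -21.25] turn [ 83.3 144.7   2.1]
flip 0 shift [ 18.77  -7.3  -40.12] turn [  1.5 -13.7 -59.6]
flip 180 shift [ 18.77  -7.3  -40.12] turn [ 83.3 144.7   2.1]
```

play_rows(
  series=[
    [[5, -10, -10, 0.7, -7, -30, 1], [5, -10, -10, 0.7, -7, -30, 1], [5, -10, -10, 0.7, -7, -30, 1], [5, -10, -10, 0.7, -7, -30, 1], [10, -10, -21, 1.5, -15, -59.6, 1], [10, -10, -21, 1.5, -15, -59.6, 1], [10, -10, -21, 1.5, -15, -59.6, 1], [10, -10, -21, 1.5, -15, -59.6, 1], [10, -10, -21, 1.5, -15, -59.6, 1], [10, -10, -21, 1.5, -15, -59.6, 1], [10, -10, -21, 1.5, -15, -59.6, 1]],
  ],
)

```text
time_s: 7.15
position: [0.581, 0.0776, 0.2379]
eef_rot: [-1.52, -0.479, -0.473]
force: [0.6, 0.8, 0.5]
opening: 0.0296
```

```bash
python3 - <<'E'
from h import *
import pickle
s=arm.state();print(s["opening"],s["position"],s["joint_positions"].round(2))
T=tool(.5,35);g=np.array([.592,-.124,.085+.030+.08])
to(g+np.array([-.0,.0,.03]),T,True)
c=pickle.load(open("lock.pkl","rb"));col=c["color"]
cv2.imwrite("pics/f.png",cv2.resize(col[120:250,190:330],(0,0),fx=4,fy=4,interpolation=cv2.INTER_CUBIC)[...,::-1])
print(col[180:200,226:244].sum(2)//3)
E
```

```text
0.02958844214814621 [0.58097237 0.07758271 0.23789157] [ 0.56 -0.28 -0.71  2.11 -0.12  0.65  1.47]
flip 0 shift [  0.08   3.61 -20.15] turn [ 0.3 -0.2 -0.2]
flip 180 shift [  0.08   3.61 -20.15] turn [  0.3 179.8   0.5]
[[ 50  59  90 116 120 121 119 121 116 118 119 118 124 113  82  48  58  64]
 [ 44  54  88 114 119 120 117 120 120 119 116 118 120 109  80  50  49  58]
 [ 66  67  93 111 119 119 120 116 119 122 121 121 122 113  89  65  66  69]
 [ 93  96 112 118 118 122 119 119 122 123 122 121 121 117 101  95 100 106]
 [112 112 115 119 120 120 119 122 119 120 119 119 120 119 114 112 112 115]
 [115 119 114 117 119 119 120 122 119 119 117 117 120 119 119 119 119 121]
 [119 115 117 117 119 118 118 117 117 117 118 115 114 117 116 119 121 123]
 [113 109 108 105 103 105 103 105 102 106 103 106 101 103 101 107 114 120]
 [115  99  97  88  77  78  76  76  75  76  75  75  77  76  85 100 112 122]
 [116 100  91  71  52  52  52  50  48  53  51  51  49  56  72  93 109 119]
 [111 101  90  70  51  43  40  40  46  40  49  43  47  53  78  94 111 118]
 [109 102  93  80  61  61  60  60  60  55  64  59  59  62  79  95 109 118]
 [118 105  96  89  82  85  84  77  79  80  82  81  81  85  88  95 110 119]
 [117 101  93  94  90  91  91  93  91  89  89  92  95  92  92  96 110 118]
 [115 106  96  97  97  95  98  96  95 102 100  96 101  98 101 101 114 121]
 [115 113 114 110 111 109 113 116 113 111 109 113 112 111 110 111 116 120]
 [122 117 119 117 118 117 117 119 116 115 120 118 120 121 118 121 119 122]
 [114 116 116 120 118 117 117 118 115 118 119 123 119 121 116 118 117 116]
 [101 101  98 116 119 118 120 120 121 120 122 121 121 114 111  96  90  93]
 [104  84  76 104 120 121 119 119 118 117 119 119 124 115 102  72  74  89]]
```

View pics/f.png

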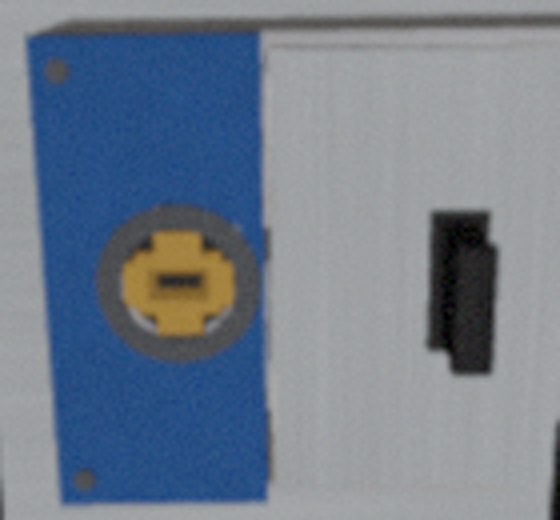

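The mouth's bevelled outline is centred at about (234.3,190.9) in the lock picture. Moving above the lock now, about 11 cm over home.

play_rows(
  series=[
    [[0, 3.6, -20.1, 0.3, -0.2, 0, 1], [0, 3.6, -20.1, 0.3, -0.2, 0, 1], [0, 3.6, -20.1, 0.3, -0.2, 0, 1], [0, 3.6, -20.1, 0.3, -0.2, 0, 1], [0, 3.6, -20.1, 0.3, -0.2, 0, 1], [0, 3.6, -20.1, 0.3, -0.2, 0, 1], [0, 3.6, -20.1, 0.3, -0.2, 0, 1], [0, 3.6, -20.1, 0.3, -0.2, 0, 1]],
  ],
)

```text
time_s: 7.82
position: [0.6034, -0.1224, 0.2085]
eef_rot: [-1.514, -0.482, -0.467]
force: [0.4, 0.6, 0.3]
opening: 0.0298
```

```bash
python3 - <<'E'
from h import *
import pickle
c0=pickle.load(open("lock.pkl","rb"));print("keyway",ray(c0,234.3,190.9,.085))
s=arm.state();R0=R.from_rotvec(s["eef_rot"]).as_matrix();print(s["position"],"g",s["position"]-.019*R0[:,1],R0.round(3).tolist())
c=cam("wrist");np.savez("w1.npz",**{k:c[k] for k in("color","z_map","cx","cy","f","Rm","o")})
a=cam("scene");b=cam("side")
A=cv2.resize(a["color"][120:250,180:330],(390,338),interpolation=cv2.INTER_CUBIC)
B=cv2.resize(b["color"][120:250,200:350],(390,338),interpolation=cv2.INTER_CUBIC)
W=cv2.resize(c["color"][100:260,156:356],(320,256),interpolation=cv2.INTER_CUBIC)
np.savez("s1.npz",a=a["color"],b=b["color"],c=c["color"])
W=np.hstack([W,np.zeros((256,460,3),np.uint8)])
cv2.imwrite("pics/g.png",np.vstack([np.hstack([A,B]),W])[...,::-1])
E
```

```text
keyway [ 0.59338833 -0.12345064  0.085     ]
[ 0.6033864  -0.12243663  0.20847496] g [ 0.59256685 -0.12256698  0.22409292] [[0.822, 0.569, -0.01], [0.008, 0.007, 1.0], [0.569, -0.822, 0.001]]
```

View pics/g.png

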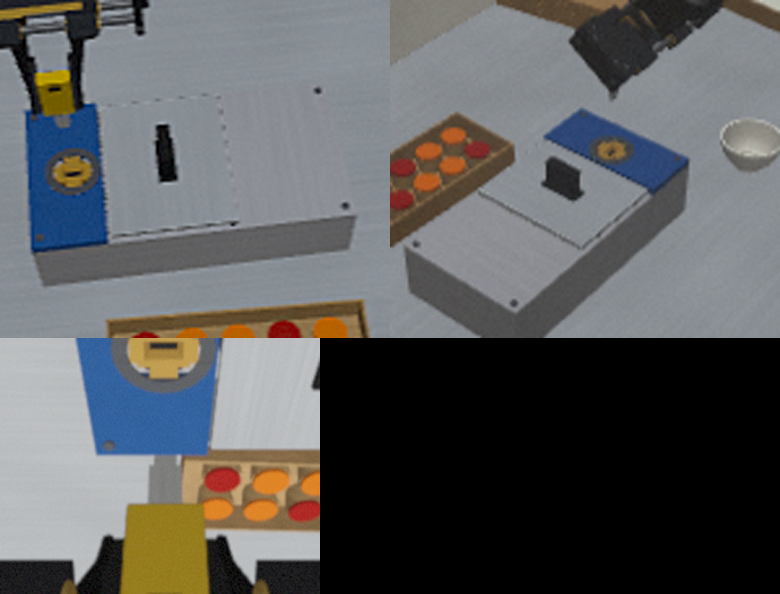

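The wrist view shows the held key: the slot is at crop (163,346), the blade at (165,455–503) and the handle below. I'll get the key's pose from the depth.

```bash
python3 - <<'E'
from h import *
d=np.load("w1.npz");c={k:d[k] for k in d.files};P=pts(c);col=c["color"]
hsv=cv2.cvtColor(col,cv2.COLOR_RGB2HSV).astype(int);H,S,V=[hsv[...,i] for i in range(3)]
y=((H>20)&(H<34)&(S>150)&(P[...,2]>.13)).astype(np.uint8);y[:195]=0
q=P[cv2.erode(y,np.ones((3,3)))>0];cen=q.mean(0);u,sv,vt=np.linalg.svd(q-cen,full_matrices=False);print(len(q),"handle",cen,"n",vt[2],"ext",q.min(0),q.max(0),"y range")
for v in(206,212,220,228,236,244):
    us=np.nonzero(y[v])[0];
    if len(us):print(v,us.min(),us.max(),P[v,us.min()+1],P[v,us.max()-1])
m=(P[...,2]>.15)&(y==0);m[:150]=0;m[205:]=0;m[:,:240]=0;m[:,280:]=0
q=P[m];print("blade",m.sum(),np.median(q,0),q.min(0),q.max(0))
vs,us=np.nonzero(m);print(us.min(),us.max(),vs.min(),vs.max())
u,sv,vt=np.linalg.svd(q-q.mean(0),full_matrices=False);print(vt)
E
```

```text
2783 handle [ 0.58519613 -0.12332323  0.21449234] n [-0.96316693 -0.02333938 -0.2678894 ] ext [ 0.44449069 -0.13827208  0.19414451] [ 0.58762883 -0.10874183  0.29548205] y range
206 236 282 [ 0.58517298 -0.1365178   0.19574574] [ 0.58544242 -0.10969697  0.19542591]
212 236 282 [ 0.58574604 -0.13636548  0.19975508] [ 0.5853093  -0.10993646  0.19993229]
220 235 282 [ 0.58654318 -0.1367637   0.20492428] [ 0.58491367 -0.11026706  0.2058546 ]
228 232 285 [ 0.58600953 -0.13819283  0.21072644] [ 0.58548209 -0.10875357  0.21093221]
236 232 285 [ 0.58605518 -0.13791455  0.21593939] [ 0.5851685  -0.10909017  0.21634009]
244 228 285 [ 0.58057744 -0.13928495  0.22386558] [ 0.58605413 -0.1092812   0.22089011]
blade 660 [ 0.59021164 -0.12367659  0.1791819 ] [ 0.44449069 -0.13483894  0.16301589] [ 0.59226923 -0.11081775  0.29548205]
240 279 151 204
[[ 0.75498293  0.01129593 -0.65564715]
 [-0.65325829  0.09993936 -0.75051032]
 [ 0.05704725  0.99492941  0.08283167]]
```

```bash
python3 - <<'E'
from h import *
d=np.load("w1.npz");c={k:d[k] for k in d.files};g=c["color"].sum(2)//3
print(g[92:116,246:271])
for u,v in((257.9,104),(257.9,105),(257.9,106)):print(ray(c,u,v,.085))
E
```

```text
[[ 55  68 109 136 144 141 143 143 143 142 146 145 142 143 143 142 146 142
  146 141 142 126  81  61  58]
 [ 82  87 115 139 145 143 143 142 144 143 142 141 144 142 144 141 143 142
  144 143 143 129  97  81  85]
 [ 91  92 119 138 145 142 145 146 146 146 143 143 143 143 144 144 145 144
  145 144 144 129 106  90  94]
 [ 97 103 115 133 144 144 146 146 142 144 144 145 144 147 143 144 146 148
  142 144 142 133 109  93  98]
 [106 108 122 142 141 146 147 144 146 145 144 143 143 145 144 145 145 142
  143 144 144 137 120 111 108]
 [134 134 136 142 145 145 144 144 144 144 144 145 144 144 145 144 142 146
  141 146 146 139 134 135 131]
 [143 141 144 144 143 142 142 144 145 141 143 142 142 143 146 141 142 143
  144 144 142 143 142 141 144]
 [146 144 143 144 143 147 145 142 142 145 148 143 146 144 143 146 143 144
  139 145 141 144 141 143 144]
 [146 144 146 145 145 146 144 143 144 145 143 144 145 143 146 145 145 147
  145 148 144 145 145 144 146]
 [140 139 143 139 139 140 140 139 140 139 139 142 142 141 139 143 140 143
  138 142 141 143 142 143 143]
 [126 127 130 116 111 110 107 108 107 108 109 110 
[... 834 characters left out ...]
0 121 117 119 120 118 122 122
  119 125 119 120 119 118 126]
 [124 114 116 118 120 121 120 121 118 123 120 121 124 121 118 118 122 117
  119 119 119 122 121 119 129]
 [127 122 123 122 124 124 121 125 122 123 126 123 124 124 125 123 122 122
  123 122 126 124 123 124 131]
 [130 129 130 130 132 132 127 135 132 133 134 130 132 134 134 135 137 135
  133 133 135 133 135 133 139]
 [139 140 135 140 139 141 138 140 141 138 143 139 141 144 141 143 142 142
  141 144 143 145 140 143 144]
 [140 143 145 143 142 144 142 141 144 143 143 141 144 145 144 141 143 143
  141 142 142 142 144 145 144]]
[ 0.58935374 -0.1237188   0.085     ]
[ 0.59035685 -0.12371113  0.085     ]
[ 0.59136646 -0.1237034   0.085     ]
```

The key hangs upright at (0.5924,-0.1236), and the keyway in the same image is (0.5925,-0.1237), so they are aligned. Lowering straight down.

play_rows(
  series=[
    [[-1.4, 2.1, 0, 0, 0, 0, 1], [-2.9, 4.1, 0, 0, 0, 0, 1], [-4, 5.75, 0, 0, 0, 0, 1], [-4.3, 6.2, 0, 0, 0, 0, 1], [-4.55, 6.6, 0, 0, 0, 0, 1], [-4.8, 7, 0, 0, 0, 0, 1], [-4.8, 7, 0, 0, 0, 0, 1]],
  ],
)

```text
time_s: 8.55
position: [0.604, -0.1212, 0.1248]
eef_rot: [-1.515, -0.486, -0.466]
force: [-0.0, 0.4, -1.0]
opening: 0.0301
```

```bash
python3 - <<'E'
from h import *
s=arm.state();R0=R.from_rotvec(s["eef_rot"]).as_matrix();print(s["position"],"g",s["position"]-.019*R0[:,1],s["force"],s["ft_torque"],R0.T@[0,0,-1])
to(np.array([.5926,-.1227,.1395])+0,tool(.5,35),True)
E
```

```text
[ 0.60403049 -0.12118842  0.12480888] g [ 0.59317325 -0.12131289  0.1404007 ] [-0.03792781  0.3970475  -1.02947251] [0.12688482 0.63647909 0.02815212] [-0.57147011  0.82062224  0.00102131]
flip 0 shift [-0.1   0.04 -0.14] turn [-0.1  0.2 -0.1]
flip 180 shift [-0.1   0.04 -0.14] turn [-2.000e-01 -1.798e+02  1.000e-01]
```

play_rows(
  series=[
    [[-0.1, 0.04, -0.14, 0, 0, 0, 1], [-0.1, 0.04, -0.14, 0, 0, 0, 1], [-0.4, 0.5, -0.14, 0, 0, 0, 1], [-0.7, 0.9, -0.14, 0, 0, 0, 1], [-0.95, 1.3, -0.14, 0, 0, 0, 1], [-1.2, 1.65, -0.14, 0, 0, 0, 1], [-1.45, 2.0, -0.14, 0, 0, 0, 1], [-1.45, 2.0, -0.14, 0, 0, 0, 1]],
  ],
)

```text
time_s: 9.22
position: [0.6045, -0.1226, 0.1007]
eef_rot: [-1.515, -0.488, -0.468]
force: [1.2, 0.7, 1.5]
opening: 0.0297
```

```bash
python3 - <<'E'
from h import *
s=arm.state();R0=R.from_rotvec(s["eef_rot"]).as_matrix();print(s["position"],"g",s["position"]-.019*R0[:,1],s["force"],s["ft_torque"],s["opening"])
c=cam("wrist");P=pts(c);hsv=cv2.cvtColor(c["color"],cv2.COLOR_RGB2HSV).astype(int);H,S,V=[hsv[...,i] for i in range(3)]
save(c,"h")
y=(H>20)&(H<34)&(S>150)&(P[...,2]>.05)&(P[...,2]<.15);y[:,:225]=0;y[:,295:]=0
for v in range(150,240,6):
    us=np.nonzero(y[v])[0]
    if len(us)>10:print(v,us.min(),us.max(),np.median(P[v,us],0).round(4))
E
```

```text
[ 0.60449595 -0.12261645  0.10073426] g [ 0.59360883 -0.1227353   0.11630527] [1.21380681 0.70568399 1.52172491] [0.14039043 0.20388696 0.03625342] 0.029713137212875718
204 234 282 [ 0.5863 -0.124   0.0864]
210 234 284 [ 0.5864 -0.1234  0.0907]
216 235 283 [ 0.5862 -0.1234  0.0952]
222 234 283 [ 0.5864 -0.1237  0.0993]
228 233 285 [ 0.5864 -0.1234  0.1033]
234 232 285 [ 0.5865 -0.1237  0.1072]
```

play_rows(
  series=[
    [[-0.1, 0.15, 0, 0, 0, 0, 1], [-0.2, 0.3, 0, 0, 0, 0, 1], [-0.3, 0.4, 0, 0, 0, 0, 1]],
  ],
)

```text
time_s: 9.52
position: [0.6069, -0.1227, 0.0998]
eef_rot: [-1.515, -0.493, -0.472]
force: [-18.0, 4.7, 29.9]
opening: 0.0296
```

```bash
python3 - <<'E'
from h import *
s=arm.state();R0=R.from_rotvec(s["eef_rot"]).as_matrix();print("g",s["position"]-.019*R0[:,1],s["force"],s["ft_torque"])
E
```

```text
g [ 0.59590521 -0.12281918  0.11531886] [-18.02639407   4.67978964  29.86025041] [1.14918647 0.35297937 0.58932257]
```

It bottomed out at 30 N, so the handle is on the mouth. I'll relieve the load and let go.

play_rows(
  series=[
    [[-0.13, -0.2, 0, 0, 0, 0, 1], [-0.13, -0.2, 0, 0, 0, 0, 1], [-0.13, -0.2, 0, 0, 0, 0, -1], [-0.13, -0.2, 0, 0, 0, 0, -1], [-0.13, -0.2, 0, 0, 0, 0, -1], [-0.13, -0.2, 0, 0, 0, 0, -1], [-0.13, -0.2, 0, 0, 0, 0, -1], [-0.13, -0.2, 0, 0, 0, 0, -1], [-0.13, -0.2, 0, 0, 0, 0, -1], [-0.13, -0.2, 0, 0, 0, 0, -1]],
  ],
)

```text
time_s: 10.35
position: [0.6046, -0.1227, 0.1006]
eef_rot: [-1.515, -0.493, -0.472]
force: [0.2, -0.6, 0.2]
opening: 0.075
```

```bash
python3 - <<'E'
from h import *
s=arm.state();print(s["force"],s["opening"])
c=cam("wrist");P=pts(c);hsv=cv2.cvtColor(c["color"],cv2.COLOR_RGB2HSV).astype(int);H,S,V=[hsv[...,i] for i in range(3)]
y=(H>20)&(H<34)&(S>150)&(P[...,2]>.05)&(P[...,2]<.15);y[:,:225]=0;y[:,295:]=0
for v in range(180,240,6):
    us=np.nonzero(y[v])[0]
    if len(us)>10:print(v,us.min(),us.max(),np.median(P[v,us],0).round(4))
a=cam("scene");np.savez("s2.npz",a=a["color"],P=pts(a))
Pa=pts(a);h=cv2.cvtColor(a["color"],cv2.COLOR_RGB2HSV).astype(int);m=(h[...,0]>20)&(h[...,0]<34)&(h[...,1]>150)&(Pa[...,2]>.07);m[:,:190]=0;m[:,260:]=0;m[:120]=0
print("scene yellow",m.sum(),Pa[m].max(0),np.median(Pa[m],0))
T=tool(.5,0);to(np.array([.593,-.1235,.118]) - .12*tool(.5,35)[:,1],tool(.5,35),True)
E
```

```text
[ 0.24870503 -0.55057272  0.23763084] 0.07502983062509089
204 234 282 [ 0.5861 -0.1241  0.0864]
210 234 283 [ 0.586  -0.1238  0.0909]
216 234 282 [ 0.5862 -0.1241  0.095 ]
222 234 283 [ 0.5863 -0.1244  0.0991]
228 234 283 [ 0.5861 -0.1238  0.1032]
234 233 283 [ 0.5862 -0.1241  0.1071]
scene yellow 234 [ 1.17368628 -0.04161434  0.96802865] [ 0.59990839 -0.12584906  0.12314975]
flip 0 shift [  0.1  -12.19  -0.06] turn [-0.   0.3  0.3]
flip 180 shift [  0.1  -12.19  -0.06] turn [   0.5 -179.7    0. ]
```

play_rows(
  series=[
    [[0, 0, 0, 0, 0, 0, -1], [0, -2, 0, 0, 0, 0, -1], [0, -5, 0, 0, 0, 0, -1], [0, -9, 0, 0, 0, 0, -1], [0, -12, 0, 0, 0, 0, -1], [0, -12, 0, 0, 0, 0, -1]],
  ],
)

```text
time_s: 10.95
position: [0.5361, -0.1251, 0.2053]
eef_rot: [-1.519, -0.5, -0.479]
force: [1.1, -0.9, -0.1]
opening: 0.0869
```

```bash
python3 - <<'E'
from h import *
to(np.array([.593,-.1235,.25]),tool(.5,0),True)
s=arm.state();print(s["opening"],s["joint_positions"].round(2))
c=cam("wrist");P=pts(c);save(c,"i");hsv=cv2.cvtColor(c["color"],cv2.COLOR_RGB2HSV).astype(int);H,S,V=[hsv[...,i] for i in range(3)]
y=((H>20)&(H<34)&(S>150)&(P[...,2]>.09)&(P[...,2]<.15)&(abs(P[...,0]-.593)<.02)&(abs(P[...,1]+.124)<.025))
q=P[y];t=q[q[:,2]>.13];print(len(q),q.max(0),np.percentile(q,[3,97],axis=0).round(4),len(t),t.mean(0) if len(t) else 0)
E
```

```text
flip 0 shift [6.12 1.25 0.08] turn [ 0.4  0.3 35.8]
flip 180 shift [6.12 1.25 0.08] turn [  55.3 -171.    -0.6]
0.08694507260955817 [ 0.6  -0.28 -0.26  2.24 -0.46  0.63  2.21]
1226 [ 0.59913937 -0.10943784  0.13578857] [[ 0.5851 -0.1376  0.0916]
 [ 0.596  -0.1106  0.1349]] 345 [ 0.59012763 -0.12403597  0.13371949]
```

View pics/i.png

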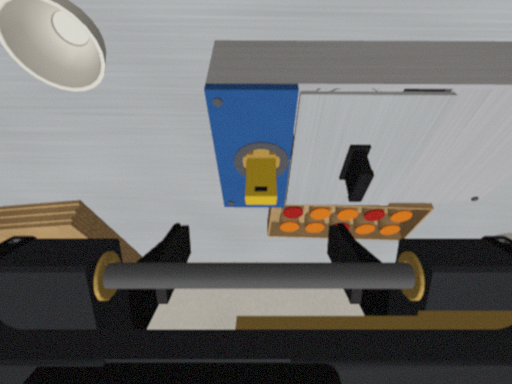

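The key stands upright by itself at (261,180), its top at z≈0.135 m, so it is home. Next I go vertical above it.

play_rows(
  series=[
    [[6.1, 1.2, 0, 0.4, 0.3, 35.8, -1], [6.1, 1.2, 0, 0.4, 0.3, 35.8, -1], [6.1, 1.2, 0, 0.4, 0.3, 35.8, -1], [6.1, 1.2, 0, 0.4, 0.3, 35.8, -1], [6.1, 1.2, 0, 0.4, 0.3, 35.8, -1], [6.1, 1.2, 0, 0.4, 0.3, 35.8, -1], [6.1, 1.2, 0, 0.4, 0.3, 35.8, -1]],
  ],
)

```text
time_s: 11.58
position: [0.5939, -0.1226, 0.2247]
eef_rot: [-1.564, -0.003, 0.014]
force: [-0.1, 0.7, -0.8]
opening: 0.0867
```

```bash
python3 - <<'E'
from h import *
print(arm.state()["joint_positions"].round(2)); to(np.array([.5925,-.1238,.118]),tool(.5,0),True)
E
```

```text
[ 0.56  0.27 -0.48  1.54  0.12  1.37  1.65]
flip 0 shift [-0.06 12.57 -0.2 ] turn [-0.4  0.1 -0.4]
flip 180 shift [-0.06 12.57 -0.2 ] turn [  -0.6 -179.9    0.6]
```

play_rows(
  series=[
    [[-0.1, 4, -0.2, -0.4, 0, -0.4, -1], [-0.1, 8, -0.2, -0.4, 0, -0.4, -1], [-0.1, 11, -0.2, -0.4, 0, -0.4, -1], [-0.1, 12.6, -0.2, -0.4, 0, -0.4, -1], [-0.1, 12.6, -0.2, -0.4, 0, -0.4, -1], [-0.1, 12.6, -0.2, -0.4, 0, -0.4, -1]],
  ],
)

```text
time_s: 12.08
position: [0.5909, -0.1238, 0.0986]
eef_rot: [-1.572, -0.008, 0.009]
force: [0.6, -0.0, 1.1]
opening: 0.087
```

```bash
python3 - <<'E'
from h import *
to(np.array([.5925,-.1238,.118]),tool(.5,0),True);print(arm.state()["force"])
E
```

```text
flip 0 shift [ 0.16 -0.04 -0.  ] turn [ 0.   0.1 -0. ]
flip 180 shift [ 0.16 -0.04 -0.  ] turn [-0.000e+00 -1.799e+02 -1.000e-01]
[ 0.62956326 -0.00742293  1.0989788 ]
```

play_rows(
  series=[
    [[0.15, 0, 0, 0, 0, 0, -1], [0.15, 0, 0, 0, 0, 0, -1], [0.15, 0, 0, 0, 0, 0, 1], [0.15, 0, 0, 0, 0, 0, 1], [0.15, 0, 0, 0, 0, 0, 1], [0.15, 0, 0, 0, 0, 0, 1], [0.15, 0, 0, 0, 0, 0, 1], [0.15, 0, 0, 0, 0, 0, 1], [0.15, 0, 0, 0, 0, 0, 1], [0.15, 0, 0, 0, 0, 0, 1], [0.15, 0, 0, 0, 0, 0, 1], [0.15, 0, 0, 0, 0, 0, 1]],
  ],
)

```text
time_s: 13.08
position: [0.5924, -0.1238, 0.0985]
eef_rot: [-1.571, -0.008, 0.009]
force: [-0.5, -0.6, -0.1]
opening: 0.0301
```

```bash
python3 - <<'E'
from h import *
s=arm.state();print(s["force"],s["ft_torque"],s["opening"],s["position"],R.from_rotvec(s["eef_rot"]).as_matrix().round(3).tolist())
E
```

```text
[-0.52556373 -0.58535363 -0.07730821] [ 0.08951949 -0.10596677 -0.00773749] 0.03006791991653514 [ 0.59236604 -0.12375149  0.09851227] [[1.0, -0.0, -0.011], [0.011, -0.001, 1.0], [-0.0, -1.0, -0.001]]
```

Gripped at 30.1 mm. Now turning clockwise, which is positive about the tool's y (down).

play_rows(
  series=[
    [[0, 0, 0, 0, 5, 0, 1], [0, 0, 0, 0, 10, 0, 1], [0, 0, 0, 0, 15, 0, 1], [0, 0, 0, 0, 20, 0, 1], [0, 0, 0, 0, 25, 0, 1], [0, 0, 0, 0, 30, 0, 1], [0, 0, 0, 0, 35, 0, 1], [0, 0, 0, 0, 40, 0, 1], [0, 0, 0, 0, 40, 0, 1]],
  ],
)

```text
time_s: 13.83
position: [0.5923, -0.1231, 0.0985]
eef_rot: [-1.503, 0.54, -0.539]
force: [0.2, 0.4, 0.4]
opening: 0.03
```

```bash
python3 - <<'E'
from h import *
s=arm.state();print(s["force"],s["ft_torque"],s["joint_positions"].round(2))
to(np.array([.5925,-.1238,.118]),tool(-81,0),True)
E
```

```text
[0.17158025 0.42409527 0.41314696] [ 0.32082271 -0.04676013  0.0730869 ] [ 0.46  0.34 -0.36  1.7   0.13  1.12  0.94]
flip 0 shift [ 0.06 -0.05 -0.04] turn [ 0.  41.5 -0. ]
flip 180 shift [ 0.06 -0.05 -0.04] turn [  -0.  -138.5   -0. ]
```

play_rows(
  series=[
    [[0, 0, 0, 0, 5, 0, 1], [0, 0, 0, 0, 10, 0, 1], [0, 0, 0, 0, 15, 0, 1], [0, 0, 0, 0, 20, 0, 1], [0.05, 0, 0, 0, 25, 0, 1], [0.05, 0, 0, 0, 30, 0, 1], [0.05, 0, 0, 0, 34, 0, 1], [0.05, 0, 0, 0, 38, 0, 1], [0.05, 0, 0, 0, 41, 0, 1], [0.05, 0, 0, 0, 43, 0, 1], [0.05, 0, 0, 0, 43, 0, 1]],
  ],
)

```text
time_s: 14.75
position: [0.5926, -0.1225, 0.0985]
eef_rot: [-1.269, 1.111, -1.109]
force: [-1.6, 2.4, 1.0]
opening: 0.0298
```

```bash
python3 - <<'E'
from h import *
s=arm.state();print(s["force"],s["ft_torque"],s["joint_positions"].round(2))
to(np.array([.5925,-.1238,.118]),tool(-83,0),True)
E
```

```text
[-1.56928184  2.38194032  1.02192372] [0.454161   0.04938277 0.00427085] [ 0.37  0.33 -0.25  1.71  0.09  1.12  0.23]
flip 0 shift [ 0.13 -0.05 -0.03] turn [ 0.1  0.7 -0.1]
flip 180 shift [ 0.13 -0.05 -0.03] turn [-1.000e-01 -1.793e+02 -1.000e-01]
```

play_rows(
  series=[
    [[0.1, 0, 0, 0, 2, 0, 1], [0.1, 0, 0, 0, 4, 0, 1], [0.1, 0, 0, 0, 4, 0, 1], [0.1, 0, 0, 0, 4, 0, 1]],
  ],
)

```text
time_s: 15.08
position: [0.5927, -0.1226, 0.0985]
eef_rot: [-1.24, 1.161, -1.158]
force: [-0.6, 2.0, 0.8]
opening: 0.0298
```

```bash
python3 - <<'E'
from h import *
s=arm.state();print(s["force"],s["ft_torque"],s["joint_positions"].round(2))
to(np.array([.5925,-.1238,.118]),tool(-83,0),True)
E
```

```text
[-0.6318357   2.00615385  0.84119197] [0.76333733 0.17932076 0.12837266] [ 0.36  0.33 -0.24  1.71  0.08  1.12  0.16]
flip 0 shift [ 0.12 -0.05 -0.03] turn [ 0.1 -3.1 -0.1]
flip 180 shift [ 0.12 -0.05 -0.03] turn [2.000e-01 1.769e+02 1.000e-01]
```

play_rows(
  series=[
    [[0.1, 0, 0, 0, -3, 0, 1], [0.1, 0, 0, 0, -3, 0, 1], [0.1, 0, 0, 0, -3, 0, -1], [0.1, 0, 0, 0, -3, 0, -1], [0.1, 0, 0, 0, -3, 0, -1], [0.1, 0, 0, 0, -3, 0, -1], [0.1, 0, 0, 0, -3, 0, -1], [0.1, 0, 0, 0, -3, 0, -1], [0.1, -3, 0, 0, -3, 0, -1], [0.1, -6, 0, 0, -3, 0, -1], [0.1, -10, 0, 0, -3, 0, -1], [0.1, -13, 0, 0, -3, 0, -1]],
  ],
)

```text
time_s: 16.08
position: [0.5933, -0.1239, 0.2313]
eef_rot: [-1.262, 1.121, -1.12]
force: [1.5, -0.9, 0.8]
opening: 0.0844
```

```bash
python3 - <<'E'
from h import *
print(arm.state()["opening"])
to([.54,-.08,.30],tool(0)); to([.56,-.09,.30],tool(-60))
c=cam("wrist");a=cam("scene")
A=cv2.resize(a["color"][120:250,180:330],(390,338),interpolation=cv2.INTER_CUBIC)
B=cv2.resize(c["color"],(400,300))
A=cv2.copyMakeBorder(A,0,0,0,10,0)
cv2.imwrite("pics/j.png",np.vstack([A,B])[...,::-1])
E
```

```text
0.08437465588732262
flip 0 shift [-5.   -6.87 -4.76] turn [ -0.1 -83.2  -0. ]
flip 180 shift [-5.   -6.87 -4.76] turn [ 0.  96.8 -0.1]
flip 0 shift [-3.77 -6.87 -2.9 ] turn [ -0.1 -23.2  -0.1]
flip 180 shift [-3.77 -6.87 -2.9 ] turn [ 1.000e-01  1.568e+02 -1.000e-01]
```

View pics/j.png

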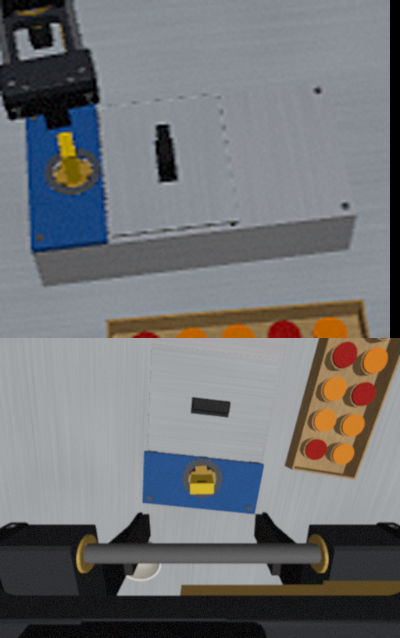

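The key stands in the lock turned about 80° (wrist tile, (202,483)), and the cover is still shut. Now the knob.

```bash
python3 - <<'E'
from h import *
import pickle
c0=pickle.load(open("lock.pkl","rb"));print("knob top",ray(c0,308.3,197.5,.121))
to([.5925,-.0265,.112+.06],tool(.5,0),True)
c=cam("wrist");P=pts(c);col=c["color"].astype(int)
m=(col.max(2)<60)&(P[...,2]>.11)&(P[...,2]<.13)&(abs(P[...,0]-.59)<.05)&(abs(P[...,1]+.03)<.04)
print(m.sum(),np.percentile(P[m],[2,50,98],axis=0).round(4))
h=cv2.cvtColor(c["color"],cv2.COLOR_RGB2HSV).astype(int)
y=(h[...,0]>20)&(h[...,0]<34)&(h[...,1]>150)&(P[...,2]>.128)&(P[...,2]<.142)
q=P[y];print("key top",len(q),q.mean(0),cv2.minAreaRect((q[:,:2]*1000).astype(np.float32)))
E
```

```text
knob top [ 0.59150847 -0.02678993  0.121     ]
flip 0 shift [-9.77  8.23  0.7 ] turn [ -0.4 -83.7   0.5]
flip 180 shift [-9.77  8.23  0.7 ] turn [-0.5 96.3 -0.4]
698 [[ 0.5709 -0.0332  0.1185]
 [ 0.5914 -0.0269  0.1206]
 [ 0.612  -0.0208  0.1222]]
key top 455 [ 0.59236404 -0.12247006  0.13411417] ((592.4736328125, -123.01042938232422), (29.295969009399414, 13.5462646484375), 7.025632858276367)
```

The key top is at (0.592,-0.123,0.134), turned 83.5°. The knob top is at (0.5915,-0.0269). I'll rotate and shift at height, then descend.

play_rows(
  series=[
    [[-9.8, 0, 0.7, 0, -83.5, 0, -0.3], [-9.8, 0, 0.7, 0, -83.5, 0, -0.3], [-9.8, 0, 0.7, 0, -83.5, 0, -0.3], [-9.8, 0, 0.7, 0, -83.5, 0, -0.3], [-9.8, 0, 0.7, 0, -83.5, 0, -0.3], [-9.8, 0, 0.7, 0, -83.5, 0, -0.3], [-9.8, 0, 0.7, 0, -83.5, 0, -0.3], [-9.8, 0, 0.7, 0, -83.5, 0, -0.3], [-9.8, 0, 0.7, 0, -83.5, 0, -0.3], [-9.8, 0, 0.7, 0, -83.5, 0, -0.3], [-9.8, 0, 0.7, 0, -83.5, 0, -0.3], [-9.8, 0, 0.7, 0, -83.5, 0, -0.3]],
  ],
)

```text
time_s: 17.23
position: [0.5892, -0.0261, 0.2302]
eef_rot: [-1.57, -0.011, 0.007]
force: [0.3, 1.4, 0.4]
opening: 0.0572
```

```bash
python3 - <<'E'
from h import *
print(arm.state()["opening"],arm.state()["position"])
to([.5915,-.0269,.110],tool(.6,0),True)
E
```

```text
0.05722756578554818 [ 0.58920569 -0.02607224  0.23021179]
flip 0 shift [ 0.19 13.92 -0.09] turn [-0.   0.1  0.1]
flip 180 shift [ 0.19 13.92 -0.09] turn [   0.2 -179.9    0. ]
```

play_rows(
  series=[
    [[0.2, 4, -0.1, 0, 0, 0, -0.3], [0.2, 8, -0.1, 0, 0, 0, -0.3], [0.2, 11.5, -0.1, 0, 0, 0, -0.3], [0.2, 13.7, -0.1, 0, 0, 0, -0.3], [0.2, 13.7, -0.1, 0, 0, 0, -0.3], [0.2, 13.7, -0.1, 0, 0, 0, 1], [0.2, 13.7, -0.1, 0, 0, 0, 1], [0.2, 13.7, -0.1, 0, 0, 0, 1], [0.2, 13.7, -0.1, 0, 0, 0, 1], [0.2, 13.7, -0.1, 0, 0, 0, 1], [0.2, 13.7, -0.1, 0, 0, 0, 1], [0.2, 13.7, -0.1, 0, 0, 0, 1]],
  ],
)

```text
time_s: 18.23
position: [0.5918, -0.027, 0.0937]
eef_rot: [-1.571, -0.012, 0.007]
force: [-0.4, -0.3, -0.5]
opening: 0.0178
```

play_rows(
  series=[
    [[0, 0, 0, 0, 0, 0, 1], [0, 0, 0.5, 0, 0, 0, 1], [0, 0, 1.5, 0, 0, 0, 1], [0, 0, 2.5, 0, 0, 0, 1]],
  ],
)

```text
time_s: 18.57
position: [0.5914, -0.0024, 0.0937]
eef_rot: [-1.572, -0.011, 0.006]
force: [-0.0, -2.2, 0.1]
opening: 0.0133
```

The cover slides with about 2 N. Opening the rest of the way.

play_rows(
  series=[
    [[0, 0, 1.5, 0, 0, 0, 1], [0, 0, 3, 0, 0, 0, 1], [0, 0, 4.5, 0, 0, 0, 1], [0, 0, 6, 0, 0, 0, 1], [0, 0, 7, 0, 0, 0, 1], [0, 0, 8, 0, 0, 0, 1], [0, 0, 8.4, 0, 0, 0, 1], [0, 0, 8.6, 0, 0, 0, 1], [0, 0, 8.7, 0, 0, 0, 1]],
  ],
)

```text
time_s: 19.32
position: [0.5905, 0.0839, 0.0937]
eef_rot: [-1.573, -0.01, 0.006]
force: [-0.2, -2.8, 0.5]
opening: 0.0136
```

```bash
python3 - <<'E'
from h import *
s=arm.state();print(s["position"],s["force"],s["opening"])
E
```

```text
[0.59051692 0.08388879 0.0937158 ] [-0.17195482 -2.75393678  0.5051998 ] 0.013552864632590736
```

The knob has travelled 111 mm. Releasing and retreating upwards.

play_rows(
  series=[
    [[0, 0, 0, 0, 0, 0, -0.3], [0, 0, 0, 0, 0, 0, -0.3], [0, 0, 0, 0, 0, 0, -0.3], [0, 0, 0, 0, 0, 0, -0.3], [0, 0, 0, 0, 0, 0, -0.3], [0, 0, 0, 0, 0, 0, -0.3], [0, -3, 0, 0, 0, 0, -0.3], [0, -7, 0, 0, 0, 0, -0.3], [0, -11, 0, 0, 0, 0, -0.3], [-3, -15, 0, 0, 0, 0, -0.3], [-5, -20, -8, 0, 0, 0, -0.3], [-5, -20, -8, 0, 0, 0, -0.3]],
  ],
)

```text
time_s: 20.32
position: [0.5445, 0.0203, 0.2861]
eef_rot: [-1.572, -0.017, 0.009]
force: [1.0, -1.2, -0.5]
opening: 0.0564
```

```bash
python3 - <<'E'
from h import *
s=arm.state();print(s["position"],s["opening"],s["force"])
c=cam("wrist");save(c,"k");P=pts(c);col=c["color"].astype(int)
h=cv2.cvtColor(c["color"],cv2.COLOR_RGB2HSV).astype(int)
y=(h[...,0]>20)&(h[...,0]<34)&(h[...,1]>150)&(P[...,2]>.126)&(P[...,2]<.142)&(abs(P[...,1]+.124)<.03)
q=P[y];print("key top",len(q),q.mean(0),cv2.minAreaRect((q[:,:2]*1000).astype(np.float32)))
m=(col.max(2)<60)&(P[...,2]>.115)&(P[...,2]<.126)&(abs(P[...,0]-.59)<.03)&(abs(P[...,1]-.08)<.05)
print("knob",m.sum(),np.median(P[m],0))
E
```

```text
[0.54445721 0.02028121 0.28612138] 0.05639487755591426 [ 0.98132879 -1.24295428 -0.4619519 ]
key top 329 [ 0.5904225  -0.12222171  0.13337661] ((591.3898315429688, -123.29615783691406), (30.029407501220703, 13.674836158752441), 8.739733695983887)
knob 321 [0.58641545 0.0819359  0.12048414]
```

View pics/k.png

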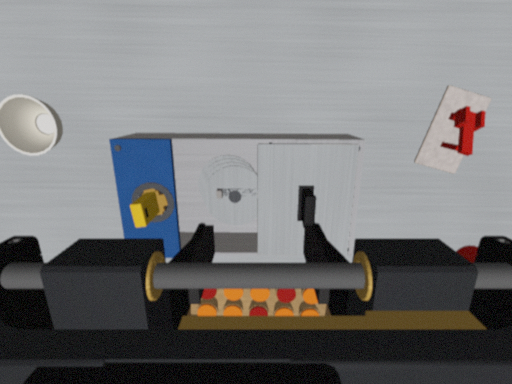

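The cover is fully open with the blade showing at (233,190). The key stands turned in the lock at (148,207), and the bowl and tray haven't been touched. Handing in.

```bash
python3 -c "
from station import arm
print(arm.finish_job())"
```

```text
the job is handed in; nothing more can be done
None
```

The job is done and handed in at about 20 s; no verdict was reported. I lifted the key from its rest, pushed it home in the unturned lock and let go. I then gripped it again from above, turned it clockwise to its stop, and slid the cover open by its knob. Everything is released.

**Last checks:**
- **Key:** it stands upright and home in the lock, with its top at about 0.133–0.135 m (0.135 m is fully home). It is within about 2 mm of the keyway.
- **Lock:** the key is turned about 82–84°. Allowing for the 0.1 rad of play, the lock is at about 1.35 rad, its stop. I worked this out from the images, as the joint cannot be read directly.
- **Cover:** by the gripper the knob travelled 111 mm; by the camera about 109 mm.
- **Bowl, bottle and tray:** none was touched on the way. The bowl and tray look unmoved in the last picture, and the bottle shows only at its edge. I did not measure their positions again.

**Disagreements:** the key's angle read 83.5° in one picture and 81.8° in the last, and positions differed by 1–2 mm between views. The wrist torque showed no clear jump at the lock's stop, only 0.13 N m.

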